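# Click the brass drive down the drawer chute and reset the ratchet knob

### The arm

A 6-joint arm with a two-finger parallel gripper is mounted at the origin on the work surface. World frame = base frame: x ahead of the robot, y to its left, z up, the work surface at z = 0. Lengths are in mm, angles in rad, forces in N, time in s.
With the tool pointing down it reaches from about 350 to 775 mm from the base axis. Payload 7.3 kg.
Tool frame: the origin (TCP) lies between the finger pads; the fingertips stand 14 mm ahead of it and the grasp point (between the pads) lies 5 mm behind it; y points along the fingers, z is the direction in which the jaws open and shut, and the axes are right-handed (so a half turn about y gives the same grasp; the last joint's range is limited). The gripper opens to 92 mm and grips with 3 to 60 N. Pads are 19 mm wide; open, the fingers measure 130 mm over their backs; the gripper's body (75 mm by 190 mm) begins 47 mm behind the grasp point.
Start: joints at [-1.339, 0.342, 1.524, -0, 1.275, -0.146], TCP at [193.683, -487.986, 240.741] pointing down, gripper open.
Joint ranges: [-2.53, 2.53], [-0.77, 2.02], [0.04, 2.7], [-1, 4.14], [0.28, 2.66], [-3.11, 3.11]. Speed limits (rad/s): [2.57, 2.57, 3.14, 3.14, 3.14, 3.14].

### API

Orientations are given as [roll, pitch, yaw] about the fixed x, y, z axes, in that order (R = Rz(yaw) Ry(pitch) Rx(roll)).
In Python, from plant import bot, vision, order gives the robot as it stands.
- The arm moves only by the tool apply_moves, never from a script. Its argument "rows" is a list of rows, each a list of 3 entries, a list of its own where there are three numbers: the shift along the tool's x, y, z in cm, then the turn about the tool's y in rad, then the finger opening in cm, from 0 to 9.18. A call has 1 to 5 rows; each row is the pose to reach, as a shift and turn from the pose measured when the call began, along the tool's axes at that moment; what a row does not reach only later rows make up. A row lasts 1/8 s, in which the tool goes at most 62.5 mm and 10.7 degrees, less where a joint would pass 70% of its speed; a pose out of reach is approached as far as the arm can. A call with a gripper value outside its range is refused whole. The fingers move at their own pace and stop on an object; the grip force is fixed at half the most. Time passes only in rows, so rows that repeat a pose let the fingers close. It gives the time, the measured TCP pose, the force and the opening at its end, in the units of the state.
- bot.get_obs(): the state, without advancing time (a new reading comes with each control period).
- vision.capture(name): name is "scene" or "side" or "wrist"; returns the picture (420x560x3 uint8, red, green, blue); there is no depth.
- vision.camera_info(name): a dict with "mtx" (3x3 intrinsics, pixels), "distortion" ([k1, k2, p1, p2, k3] as OpenCV has them; the pictures are not rectified), "rvec" (rotation vector, rad) and "tvec" (3), from world to camera coordinates, as OpenCV has them. Camera axes: x right, y down, z forward; pixel columns grow to the right and rows downward; lengths in mm; the calibration is good to about 2 mm. A picture is of the moment at which its call begins: read the wrist's pose just before it. camera_info takes no time and is no camera call; for the wrist camera it gives the pose at the moment of the call.
- order.close_job(): hands the job in, once; it reports no verdict.
The state is a dict: "time": time; "joint_positions": joint angles; "dq": joint speeds; "tau": joint torques, N m; "tool_pos": TCP position; "tcp_rot": TCP orientation; "contact_force": force on the tool from outside, world axes, zero at the start; "moment": the same for the moment, N m; "grip_width": finger opening in mm.
Only numpy, scipy, OpenCV 4.12 (cv2) and the standard library are available. Lean on these libraries where they do the work, as an engineer would, in place of code of your own. Each camera call takes 0.05 s, during which the arm holds its last target.

### The job

Turn the orange knob of the tin feeder on by one click (a sixth of a turn clockwise seen from above, knob left down) so that its paddle sends the brass drive down the chute into the catch cup. Then pull the knob up to free it from the pawl, turn it back to where it started, let it down fully and let go. Do not touch the brass drive with the gripper, do not go on to a second click, and leave the navy card drive, the teal-capped stick and the grey hub where they lie.

Things in the scene. Friction and masses are not known exactly. Their poses are not given: they have to be found in the camera images.
- dial_grip (a point): Feeder knob: orange upright bar 52 long, 14 thick, 40 mm tall on a dark toothed wheel 78 mm across (not the small black dimmer knob). Point on its vertical axis, 12 mm below the bar's top, 28 mm above the wheel; 134 mm above the desk when down, 148 mm pulled up to its stop. x along the bar to its white dot and paddle, y across the bar, z up. Moves with the knob; about 3 N draw it down.
- dial (a joint): Knob turn, rad, growing clockwise from above; 0 = start mark (starts within 0.1), 1.05 = one click on. Down, a spring pawl lets it turn clockwise only; it clicks past the pawl at about 0.7, next 1.75. Pulled up 9 mm or more it clears the pawl and turns both ways; it seats again within 0.25 of 0 or 1.05. Stays where left; friction 0.03 N m.
- brass_drive: Brass bottle-opener drive 55 x 18 x 9 mm, loose on the feeder's deck (82 mm above the desk), ahead of the orange paddle, which turns with the knob and reaches 100 mm from its axis. Origin at the centre of its underside, x along its length. One click of the knob sweeps it over the deck's edge on to the slick 35 degree chute.
- cup_in (a point): Centre of the inner floor of the fixed aluminium catch cup at the chute's foot, on the robot's side of the feeder; inside 90 x 134 mm, rim 24 mm above this point. The knob's axis lies 160 mm along +x and 55 mm along +y from here; z up.
- navy_card: Bystander: navy card-shaped drive, 85 x 54 x 6 mm, flat in the drawer. Origin at the centre of its underside.
- teal_stick: Bystander: stick drive with a teal silicone cap, 65 x 22 x 11 mm, flat in the drawer. Origin at its underside.
- grey_hub: Bystander: pale grey plastic hub with stubby ports, 88 x 34 x 15 mm, flat in the drawer. Origin at the centre of its underside.
There are look-alikes about, which are no part of the job. Of the things shaped like the brass_drive, the brass one is meant.

How it is judged:
By the outcome, as a careful person would: the job done as asked, in the order asked, and still so for the second after the job is handed in, with the robot touching nothing.
It also fails if it takes over 40 s, if anything falls off the work surface, if the arm or the gripper's body presses on something with over 40 N, if the wrist force passes 120 N, or if a joint passes its speed limit or range.

## Working session

There is one attempt and no reset: what is moved stays moved. The work goes in short steps, Python scripts to look and compute and a tool call to move; the robot and the scene stay as the last step left them, time stands still between calls to the robot, and variables do not carry over. Pictures are saved under pics/ and viewed, and the job is handed in when it is done.

Besides the shell and the picture viewer there is one more tool, called as name(argument=value, ...), one argument or row to a line, values as JSON. apply_moves: Moves the arm, as the interface text tells. Its arguments: {"type":"object","properties":{"rows":{"type":"array","items":{"type":"array"}}},"required":["rows"]}

```bash
ls; mkdir -p pics; python3 - <<'E'
from plant import bot, vision, order
import cv2
print(bot.get_obs())
for n in ("scene","side","wrist"):
    im=vision.capture(n); cv2.imwrite(f"pics/{n}0.png",im[:,:,::-1]); print(n,vision.camera_info(n))
E
```

```text
pics
{'time': 0.0, 'joint_positions': array([-1.33898679e+00,  3.42677528e-01,  1.52498086e+00, -2.17772834e-05,
        1.27538266e+00, -1.46015100e-01]), 'dq': array([-1.56607922e-03,  1.52088262e-03,  2.59479592e-04,  2.39938748e-05,
       -6.15342965e-05,  8.29230078e-04]), 'tau': array([-8.28577104e-04, -4.31244457e+01, -2.44216204e+01,  7.17143691e-02,
        5.60430670e-02, -1.42741069e-04]), 'tool_pos': array([ 193.59443353, -487.60784315,  240.08101504]), 'tcp_rot': array([-1.57223234e+00,  1.90134241e-04, -2.76376180e+00]), 'contact_force': array([-0.19672695,  0.29530846, -1.03500144]), 'moment': array([-0.02065138, -0.00064047,  0.02216801]), 'grip_width': 91.26926830343784}
scene {'mtx': array([[475.83370976,   0.        , 279.11480751],
       [  0.        , 475.83370976, 208.05305945],
       [  0.        ,   0.        ,   1.        ]]), 'distortion': array([-0.08868837,  0.        ,  0.        ,  0.        ,  0.        ]), 'rvec': array([ 2.29609348,  1.06748931, -0.35548029]), 'tvec': array([-358.60248078, -255.56617788, 1319.46202539])}
side {'mtx': array([[527.653381  ,   0.        , 285.87240759],
       [  0.        , 527.653381  , 212.36365281],
       [  0.        ,   0.        ,   1.        ]]), 'distortion': array([-0.14952547,  0.        ,  0.        ,  0.        ,  0.        ]), 'rvec': array([ 0.58313619, -2.7272838 ,  1.10591482]), 'tvec': array([ 522.21831208,  241.05276637, 1177.55069128])}
wrist {'mtx': array([[352.76770216,   0.        , 280.26545006],
       [  0.        , 352.76770216, 212.48035982],
       [  0.        ,   0.        ,   1.        ]]), 'distortion': array([-0.08494939,  0.        ,  0.        ,  0.        ,  0.        ]), 'rvec': array([-2.40959009,  1.63548976,  0.22424242]), 'tvec': array([-524.08702444,  -33.58700929,  390.53367603])}
```

View pics/scene0.png

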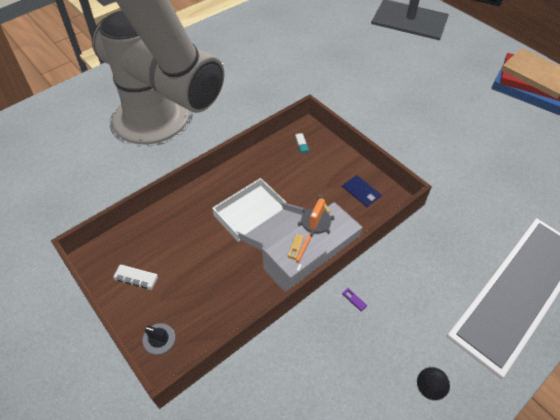

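View pics/side0.png

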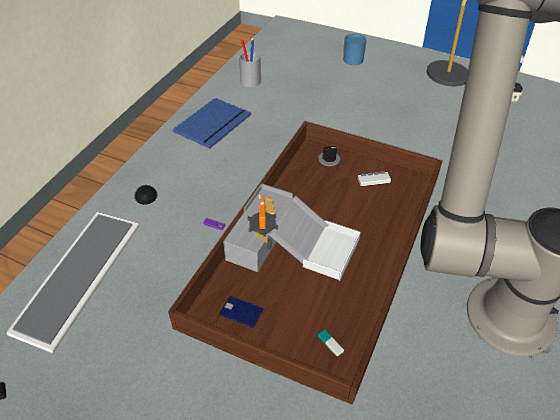

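View pics/wrist0.png

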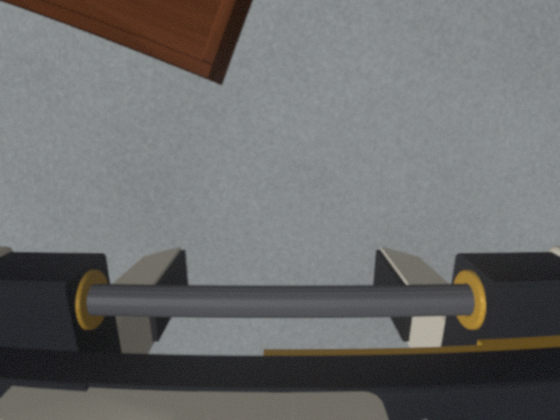

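```bash
cat > h.py <<'E'
import numpy as np, cv2
from scipy.spatial.transform import Rotation as R
def ray(ci,px):
    p=cv2.undistortPoints(np.array([[px]],float),ci["mtx"],ci["distortion"])[0,0]
    M=cv2.Rodrigues(ci["rvec"])[0]; c=-M.T@ci["tvec"]; d=M.T@np.array([p[0],p[1],1]); return c,d/np.linalg.norm(d)
def onplane(ci,px,z):
    c,d=ray(ci,px); return c+d*(z-c[2])/d[2]
def tri(c1,p1,c2,p2):
    a,u=ray(c1,p1); b,v=ray(c2,p2)
    s=np.linalg.lstsq(np.c_[u,-v],b-a,rcond=None)[0]; P=a+s[0]*u;Q=b+s[1]*v
    return (P+Q)/2,np.linalg.norm(P-Q)
def proj(ci,P): return cv2.projectPoints(np.array([P],float),ci["rvec"],ci["tvec"],ci["mtx"],ci["distortion"])[0].reshape(2)
E
python3 - <<'E'
import cv2
a=cv2.imread("pics/scene0.png")[170:300,200:370]; b=cv2.imread("pics/side0.png")[170:290,210:370]
cv2.imwrite("pics/sceneC.png",cv2.resize(a,None,fx=4.5,fy=4.5,interpolation=cv2.INTER_CUBIC))
cv2.imwrite("pics/sideC.png",cv2.resize(b,None,fx=4.5,fy=4.5,interpolation=cv2.INTER_CUBIC))
E
```

```text
(no output)
```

View pics/sceneC.png

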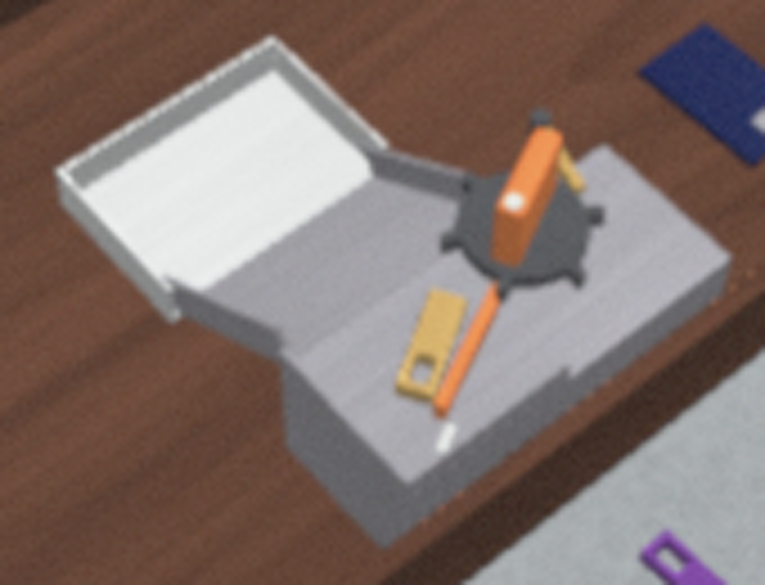

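View pics/sideC.png

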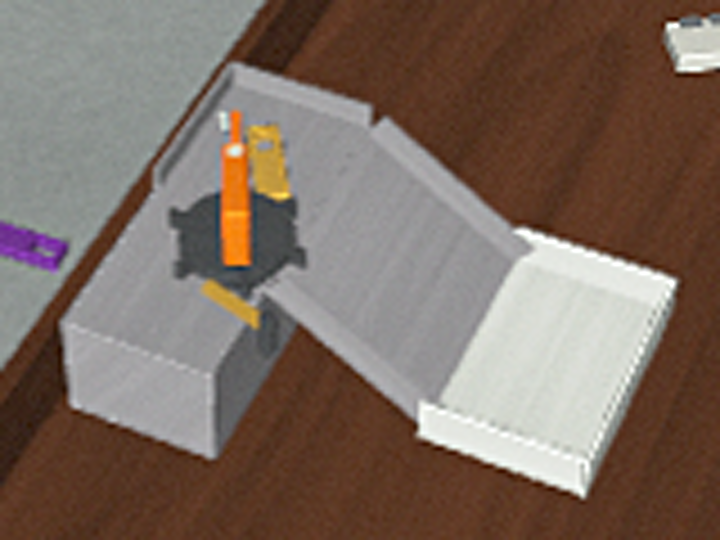

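```bash
python3 - <<'E'
from h import *
from plant import bot, vision
cs=vision.camera_info("scene"); cd=vision.camera_info("side")
S=lambda x,y:(200+(x+.5)/4.5-.5,170+(y+.5)/4.5-.5); D=lambda x,y:(210+(x+.5)/4.5-.5,170+(y+.5)/4.5-.5)
print("bar top",tri(cs,S(531,167),cd,D(236,178)), onplane(cs,S(531,167),146),onplane(cd,D(236,178),146))
print("bar ends scene",onplane(cs,S(551,130),146),onplane(cs,S(512,205),146))
print("bar ends side",onplane(cd,D(236,212),146),onplane(cd,D(236,143),146))
print("paddle tip", tri(cs,S(443,405),cd,D(236,113)), "mark",tri(cs,S(446,437),cd,D(223,121)),onplane(cs,S(446,437),82))
print("brass",onplane(cs,S(431,343),91),onplane(cd,D(269,160),91))
# cup inside
for p in [(272,72),(375,165),(205,290),(85,188)]: print("cupin",onplane(cs,S(*p),5))
for p in [(675,280),(585,480)]: print("cup rim side",onplane(cd,D(*p),27))
o=bot.get_obs(); print(R.from_euler("xyz",o["tcp_rot"]).as_matrix().round(3))
E
```

```text
bar top (array([607.60680929,  56.15757223, 148.36220093]), np.float64(0.018258343219015528)) [606.40255806  57.50361441 146.        ] [608.63489988  54.08930093 146.        ]
bar ends scene [596.9293343   78.57766855 146.        ] [616.31144396  36.95156121 146.        ]
bar ends side [598.37482615  75.50608789 146.        ] [619.50280701  31.41190161 146.        ]
paddle tip (array([651.7341616 , -32.95516363,  97.60304747]), np.float64(0.7742291948374532)) mark (array([660.43441766, -36.7280679 ,  84.90459958]), np.float64(1.7370411590952277)) [658.48500381 -35.97480018  82.        ]
brass [621.73337809 -12.78247157  91.        ] [622.35141628 -13.71240394  91.        ]
cupin [395.96870427  74.12934105   5.        ]
cupin [480.27330409  75.77271823   5.        ]
cupin [485.30640545 -40.89168017   5.        ]
cupin [394.33956727 -49.67030926   5.        ]
cup rim side [404.43654092 -79.92325872  27.        ]
cup rim side [403.10698012  71.79551983  27.        ]
[[-0.929 -0.     0.369]
 [-0.369  0.001 -0.929]
 [-0.    -1.    -0.001]]
```

apply_moves(
  rows=[
    [[-4.9, 0.2, -2.9], -0.14, 5],
    [[-9.8, 0.4, -5.9], -0.28, 5],
    [[-14.7, 0.6, -8.8], -0.42, 5],
    [[-19.6, 0.8, -11.8], -0.56, 5],
    [[-24.4, 1.0, -14.7], -0.7, 5],
  ],
)

```text
time: 0.78
tool_pos: [367.0, -259.4, 230.3]
tcp_rot: [-1.572, 0.001, -2.059]
contact_force: [0.9, -0.5, -0.7]
grip_width: 50.7
```

```bash
cat > g.py <<'E'
from h import *
from plant import bot
import sys
x,y,z,b=map(float,sys.argv[1:5])  # target tcp, jaw(z axis) angle deg
o=bot.get_obs(); M=R.from_euler("xyz",o["tcp_rot"]).as_matrix()
za=np.degrees(np.arctan2(M[1,2],M[0,2]))
print("t",o["time"],"pos",o["tool_pos"].round(1),"zang",za.round(2),"F",o["contact_force"].round(1),"mom",o["moment"].round(2),"w",round(o["grip_width"],1),"q",o["joint_positions"].round(2))
print("ydir",M[:,1].round(3),"shift cm",(M.T@(np.array([x,y,z])-o["tool_pos"])/10).round(2),"turn",round(-np.radians((b-za+180)%360-180),3))
E
python3 g.py 607.5 56 215 26
```

```text
t 0.775 pos [ 367.  -259.4  230.3] zang -28.0 F [ 0.9 -0.5 -0.7] mom [ 0.03 -0.11 -0.  ] w 50.7 q [-0.79  0.21  1.73  0.    1.19 -0.3 ]
ydir [-0.     0.001 -1.   ] shift cm [-39.14   1.56   6.43] turn -0.942
```

apply_moves(
  rows=[
    [[-5.6, 0.2, 0.9], -0.14, 5],
    [[-11.2, 0.4, 1.8], -0.28, 5],
    [[-16.8, 0.6, 2.7], -0.42, 5],
    [[-22.4, 0.8, 3.6], -0.56, 5],
    [[-28, 1.0, 4.6], -0.7, 5],
  ],
)

```text
time: 1.4
tool_pos: [539.8, -32.0, 220.3]
tcp_rot: [-1.571, 0.001, -1.355]
contact_force: [0.9, -1.0, 0.3]
grip_width: 49.9
```

```bash
python3 g.py 607.5 56 215 26; python3 - <<'E'
from plant import *
from plant import vision
import cv2,pickle
ci=vision.camera_info("wrist"); im=vision.capture("wrist"); cv2.imwrite("pics/w1.png",im[:,:,::-1]); pickle.dump(ci,open("w1.pkl","wb"))
E
```

```text
t 1.4 pos [539.8 -32.  220.3] zang 12.38 F [ 0.9 -1.   0.3] mom [-0.02 -0.12 -0.09] w 49.9 q [-0.2   0.39  1.51  0.    1.24 -0.42]
ydir [-0.     0.001 -1.   ] shift cm [-7.15  0.54  8.5 ] turn -0.238
```

View pics/w1.png

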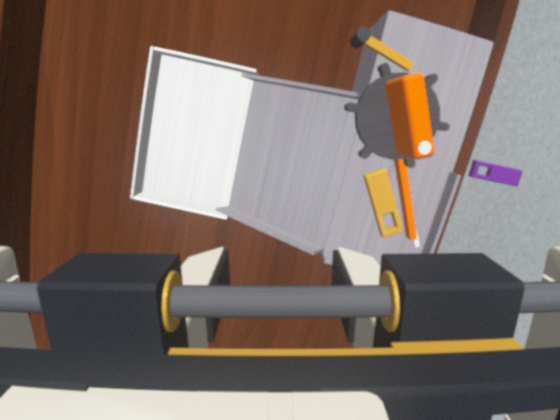

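```bash
python3 - <<'E'
import cv2
a=cv2.imread("pics/w1.png")[30:250,330:470]
cv2.imwrite("pics/w1c.png",cv2.resize(a,None,fx=2.7*1.4,fy=2.7,interpolation=cv2.INTER_CUBIC) if 0 else cv2.resize(a[:135],None,fx=4.4,fy=4.4,interpolation=cv2.INTER_CUBIC))
E
```

```text
(no output)
```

View pics/w1c.png

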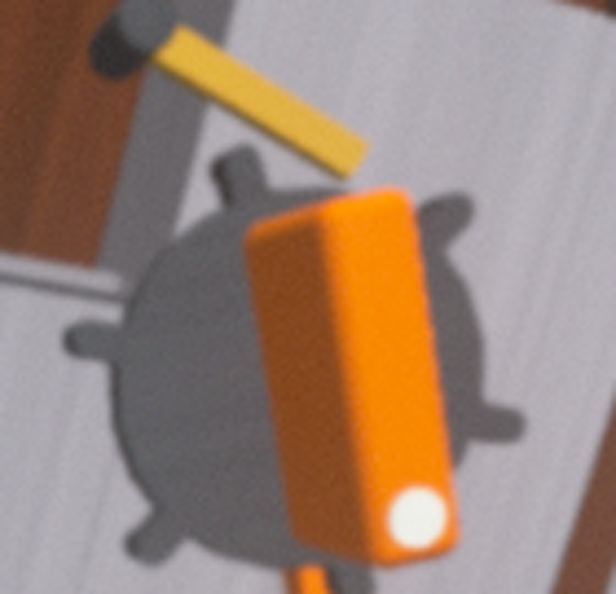

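```bash
python3 - <<'E'
from h import *
import pickle
ci=pickle.load(open("w1.pkl","rb"))
W=lambda x,y:(330+(x+.5)/4.4-.5,30+(y+.5)/4.4-.5)
P=[onplane(ci,W(*p),146) for p in [(325,205),(410,190),(457,550),(372,565)]]
P=np.array(P); print(P.round(1)); c=P.mean(0); print("c",c)
a=(P[2]+P[3]-P[0]-P[1])/2; print("len",np.linalg.norm(a),"wid",np.linalg.norm(P[1]-P[0]),np.linalg.norm(P[2]-P[3]),"ang",np.degrees(np.arctan2(a[1],a[0])))
for p,z in [((414,240),84),((416,241),84)]:
    m=onplane(ci,p,z); d=m-c; print("mark",m,np.degrees(np.arctan2(d[1],d[0])),np.hypot(*d[:2]))
for p in [(408,237)]:
    m=onplane(ci,p,95); d=m-c; print("tip",m,np.degrees(np.arctan2(d[1],d[0])),np.hypot(*d[:2]))
E
```

```text
[[590.6  76.7 146. ]
 [601.4  81.4 146. ]
 [622.7  36.4 146. ]
 [611.3  31.6 146. ]]
c [606.49869513  56.52472519 146.        ]
len 49.74859604088383 wid 11.83436940283832 12.431268222943224 ang -65.05753431785861
mark [657.50604716 -36.69387492  84.        ] -61.31340391513704 106.26126936861115
mark [659.51103233 -37.19177441  84.        ] -60.50458847066611 107.6712133862102
tip [646.53214438 -32.35270259  95.        ] -65.75156095552833 97.47755756335893
```

```bash
python3 g.py 607 56.3 200 25
```

```text
t 1.45 pos [542.9 -27.  219.9] zang 12.88 F [-1.2  3.2  0.1] mom [ 0.17 -0.12  0.03] w 50.2 q [-0.19  0.39  1.51  0.    1.24 -0.42]
ydir [ 0.002  0.004 -1.   ] shift cm [-6.68  2.04  8.1 ] turn -0.212
```

apply_moves(
  rows=[
    [[-2.2, 0.7, 2.7], -0.07, 5],
    [[-4.4, 1.4, 5.4], -0.14, 5],
    [[-6.7, 2.0, 8.1], -0.21, 5],
    [[-6.7, 2.0, 8.1], -0.21, 5],
    [[-6.7, 2.0, 8.1], -0.21, 5],
  ],
)

```text
time: 2.08
tool_pos: [606.5, 56.2, 200.1]
tcp_rot: [-1.568, 0.003, -1.136]
contact_force: [-0.3, 0.7, 0.3]
grip_width: 50.0
```

```bash
python3 g.py 607 56.3 129 25
```

```text
t 2.075 pos [606.5  56.2 200.1] zang 24.89 F [-0.3  0.7  0.3] mom [ 0.02 -0.14  0.04] w 50.0 q [-0.04  0.53  1.34  0.    1.27 -0.47]
ydir [ 0.001  0.004 -1.   ] shift cm [0.03 7.11 0.03] turn -0.002
```

apply_moves(
  rows=[
    [[0, 2, 0], 0, 5],
    [[0, 4, 0], 0, 5],
    [[0, 6, 0], 0, 5],
    [[0, 7.1, 0], 0, 5],
    [[0, 7.1, 0], 0, 5],
  ],
)

```text
time: 2.7
tool_pos: [606.1, 55.8, 128.8]
tcp_rot: [-1.569, 0.004, -1.138]
contact_force: [-0.3, 1.0, 0.9]
grip_width: 50.0
```

```bash
python3 g.py 607 56.3 129 25;  python3 - <<'E'
from plant import vision
import cv2
im=vision.capture("side")[150:270,190:350]; cv2.imwrite("pics/s2.png",cv2.resize(im[:,:,::-1],None,fx=4.5,fy=4.5))
E
```

```text
t 2.7 pos [606.1  55.8 128.8] zang 24.82 F [-0.3  1.   0.9] mom [ 0.02 -0.09  0.02] w 50.0 q [-0.04  0.59  1.43  0.    1.11 -0.47]
ydir [-0.     0.004 -1.   ] shift cm [-0.01 -0.02  0.1 ] turn -0.003
```

View pics/s2.png

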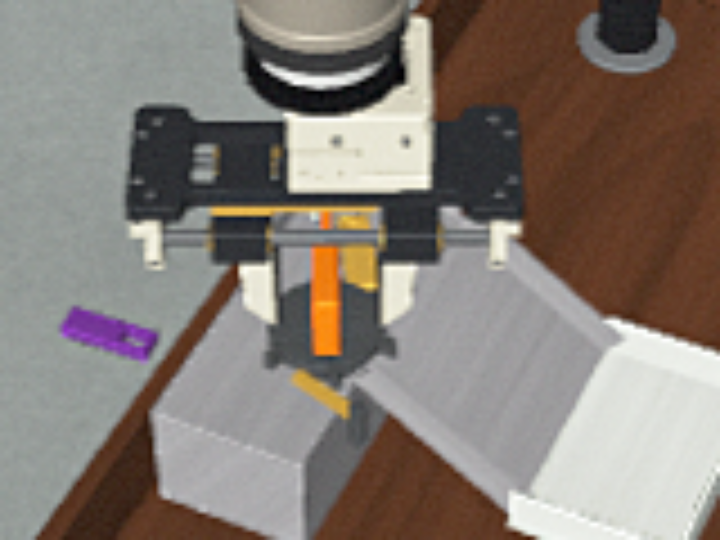

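apply_moves(
  rows=[
    [[0, 0, 0.1], 0, 3],
    [[0, 0, 0.1], 0, 2],
    [[0, 0, 0.1], 0, 1],
    [[0, 0, 0.1], 0, 0.8],
    [[0, 0, 0.1], 0, 0.8],
  ],
)

```text
time: 3.38
tool_pos: [607.4, 56.4, 129.6]
tcp_rot: [-1.568, 0.003, -1.137]
contact_force: [-1.7, 0.4, 1.2]
grip_width: 13.9
```

```bash
python3 g.py 607 56.3 129 25
```

```text
t 3.375 pos [607.4  56.4 129.6] zang 24.84 F [-1.7  0.4  1.2] mom [-0.06  0.03  0.02] w 13.9 q [-0.04  0.6   1.43  0.    1.12 -0.47]
ydir [ 0.001  0.004 -1.   ] shift cm [-0.01  0.06 -0.04] turn -0.003
```

apply_moves(
  rows=[
    [[0, 0, 0], 0.08, 0.8],
    [[0, 0, 0], 0.16, 0.8],
    [[0, 0, 0], 0.24, 0.8],
    [[0, 0, 0], 0.32, 0.8],
    [[0, 0, 0], 0.4, 0.8],
  ],
)

```text
time: 4.0
tool_pos: [607.4, 56.3, 129.7]
tcp_rot: [-1.57, 0.004, -1.54]
contact_force: [-0.5, 0.3, 1.3]
grip_width: 14.1
```

```bash
python3 g.py 607.4 56.4 129 -31.5
```

```text
t 4.0 pos [607.4  56.3 129.7] zang 1.79 F [-0.5  0.3  1.3] mom [-0.08 -0.02  0.1 ] w 14.1 q [-0.03  0.6   1.43  0.    1.12 -0.07]
ydir [ 0.001  0.004 -1.   ] shift cm [-0.01  0.07 -0.  ] turn 0.581
```

apply_moves(
  rows=[
    [[0, 0, 0], 0.12, 0.8],
    [[0, 0, 0], 0.24, 0.8],
    [[0, 0, 0], 0.36, 0.8],
    [[0, 0, 0], 0.48, 0.8],
    [[0, 0, 0], 0.59, 0.8],
  ],
)

```text
time: 4.62
tool_pos: [607.4, 56.3, 129.7]
tcp_rot: [-1.572, 0.004, -2.133]
contact_force: [-1.2, -0.1, 0.4]
grip_width: 14.0
```

```bash
python3 g.py 607.4 56.4 129 -31.5;  python3 - <<'E'
from plant import vision
import cv2
im=vision.capture("side")[150:290,190:370]; cv2.imwrite("pics/s3.png",cv2.resize(im[:,:,::-1],None,fx=4,fy=4))
im=vision.capture("scene")[150:300,190:380]; cv2.imwrite("pics/c3.png",cv2.resize(im[:,:,::-1],None,fx=4,fy=4))
E
```

```text
t 4.625 pos [607.4  56.3 129.7] zang -32.22 F [-1.2 -0.1  0.4] mom [-0.09 -0.08  0.03] w 14.0 q [-0.03  0.6   1.43  0.    1.12  0.53]
ydir [ 0.001  0.004 -1.   ] shift cm [-0.01  0.07 -0.01] turn -0.013
```

View pics/s3.png

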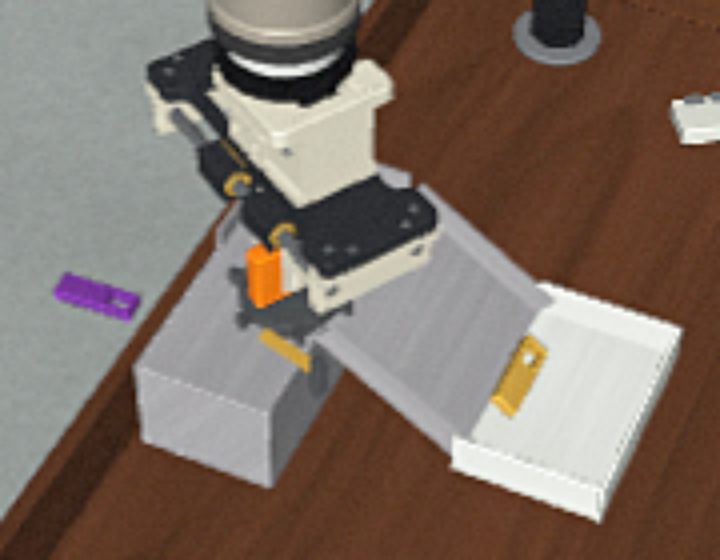

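View pics/c3.png

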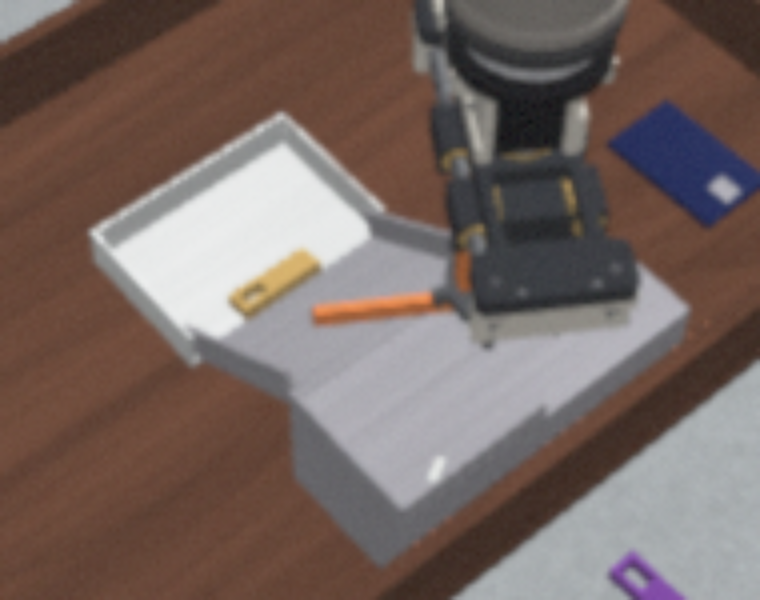

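apply_moves(
  rows=[
    [[0, 0, 0], 0, 0.8],
    [[0, -0.3, 0], 0, 0.8],
    [[0, -0.6, 0], 0, 0.8],
    [[0, -0.9, 0], 0, 0.8],
    [[0, -1.2, 0], 0, 0.8],
  ],
)

```text
time: 5.35
tool_pos: [607.4, 56.3, 141.8]
tcp_rot: [-1.572, 0.004, -2.13]
contact_force: [2.0, -0.5, -3.5]
grip_width: 14.1
```

```bash
python3 g.py 607.4 56.4 142 25;  python3 - <<'E'
from plant import vision
import cv2
im=vision.capture("side")[150:290,190:370]; cv2.imwrite("pics/s4.png",cv2.resize(im[:,:,::-1],None,fx=4,fy=4))
E
```

```text
t 5.35 pos [607.4  56.3 141.8] zang -32.04 F [ 2.  -0.5 -3.5] mom [-0.07 -0.23  0.  ] w 14.1 q [-0.04  0.58  1.42  0.    1.14  0.52]
ydir [ 0.001  0.004 -1.   ] shift cm [-0.01 -0.02 -0.01] turn -0.996
```

View pics/s4.png

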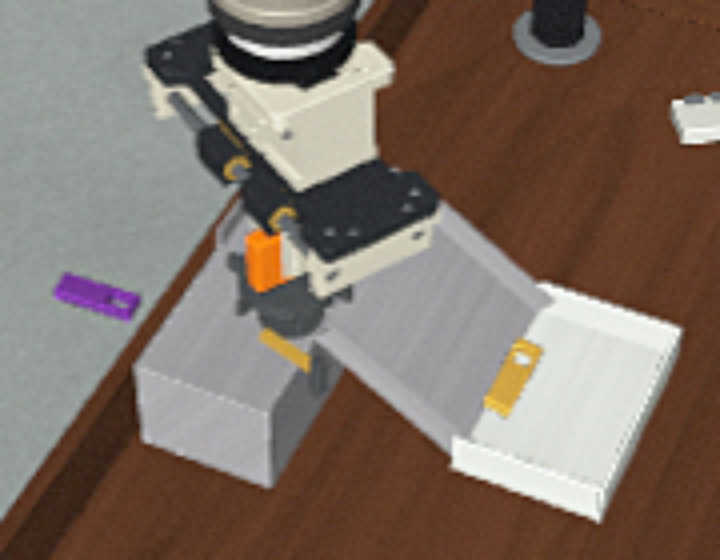

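apply_moves(
  rows=[
    [[0, 0, 0], -0.1, 0.8],
    [[0, 0, 0], -0.2, 0.8],
    [[0, 0, 0], -0.3, 0.8],
    [[0, 0, 0], -0.4, 0.8],
    [[0, 0, 0], -0.5, 0.8],
  ],
)

```text
time: 6.02
tool_pos: [607.4, 56.3, 142.2]
tcp_rot: [-1.57, 0.004, -1.627]
contact_force: [0.9, -0.1, -2.4]
grip_width: 13.6
```

```bash
python3 g.py 607.4 56.4 142 26.5
```

```text
t 6.025 pos [607.4  56.3 142.2] zang -3.22 F [ 0.9 -0.1 -2.4] mom [-0.05 -0.27 -0.03] w 13.6 q [-0.04  0.58  1.42  0.    1.14  0.02]
ydir [ 0.001  0.004 -1.   ] shift cm [-0.01  0.02  0.  ] turn -0.519
```

apply_moves(
  rows=[
    [[0, 0, 0], -0.12, 0.8],
    [[0, 0, 0], -0.24, 0.8],
    [[0, 0, 0], -0.36, 0.8],
    [[0, 0, 0], -0.46, 0.8],
    [[0, 0, 0], -0.52, 0.8],
  ],
)

```text
time: 6.65
tool_pos: [607.3, 56.3, 142.2]
tcp_rot: [-1.568, 0.003, -1.104]
contact_force: [0.3, 0.6, -2.2]
grip_width: 14.2
```

```bash
python3 g.py 607.4 56.4 129.7 26; python3 - <<'E'
from plant import vision
import cv2
im=vision.capture("side")[150:290,190:370]; cv2.imwrite("pics/s5.png",cv2.resize(im[:,:,::-1],None,fx=4,fy=4))
im=vision.capture("scene")[150:300,190:380]; cv2.imwrite("pics/c5.png",cv2.resize(im[:,:,::-1],None,fx=4,fy=4))
E
```

```text
t 6.65 pos [607.3  56.3 142.2] zang 26.72 F [ 0.3  0.6 -2.2] mom [ 0.02 -0.26 -0.05] w 14.2 q [-0.04  0.58  1.42  0.    1.14 -0.5 ]
ydir [ 0.001  0.004 -1.   ] shift cm [0.   1.25 0.01] turn 0.013
```

View pics/s5.png

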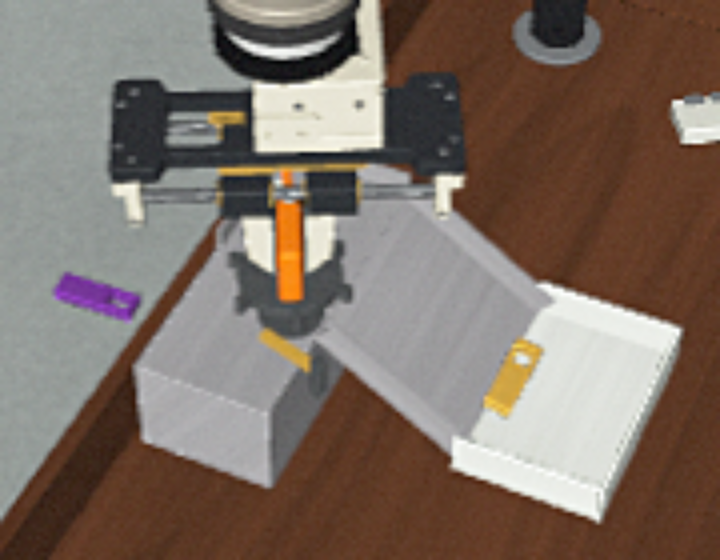

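View pics/c5.png

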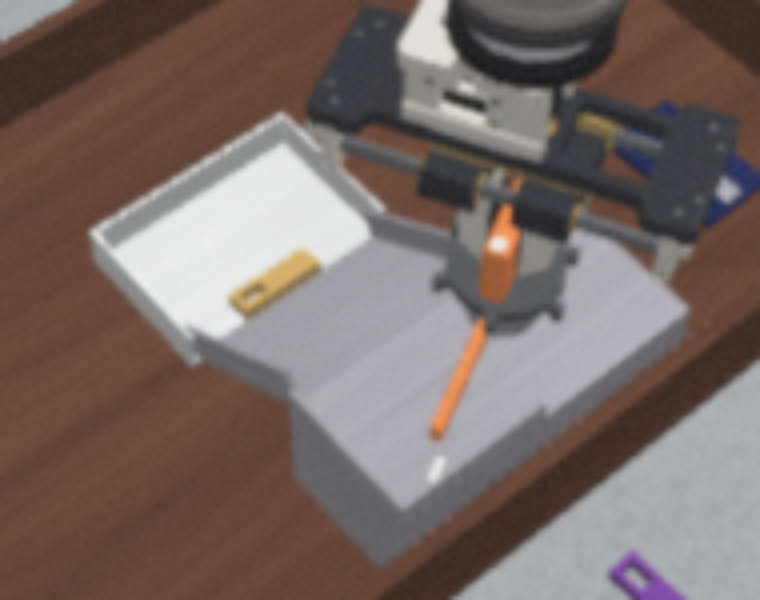

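apply_moves(
  rows=[
    [[0, 0.3, 0], 0, 0.8],
    [[0, 0.6, 0], 0, 0.8],
    [[0, 0.9, 0], 0, 0.8],
    [[0, 1.25, 0], 0, 0.8],
    [[0, 1.3, 0], 0, 0.8],
  ],
)

```text
time: 7.38
tool_pos: [607.4, 56.4, 129.6]
tcp_rot: [-1.568, 0.003, -1.106]
contact_force: [-0.9, -0.6, 2.5]
grip_width: 14.0
```

```bash
python3 g.py 607.4 56.4 129.7 26
```

```text
t 7.375 pos [607.4  56.4 129.6] zang 26.6 F [-0.9 -0.6  2.5] mom [-0.1   0.09  0.07] w 14.0 q [-0.03  0.6   1.43  0.    1.12 -0.5 ]
ydir [ 0.001  0.004 -1.   ] shift cm [-0.   -0.01  0.01] turn 0.011
```

Seated (slight upward reaction). Open, then rise.

apply_moves(
  rows=[
    [[0, 0, 0], 0, 2],
    [[0, 0, 0], 0, 4],
    [[0, 0, 0], 0, 5],
    [[0, 0, 0], 0, 5],
  ],
)

```text
time: 7.88
tool_pos: [607.4, 56.4, 129.5]
tcp_rot: [-1.568, 0.003, -1.106]
contact_force: [-0.1, 0.4, -0.5]
grip_width: 45.5
```

apply_moves(
  rows=[
    [[0, -2, 0], 0, 5],
    [[0, -5, 0], 0, 5],
    [[0, -9, 0], 0, 5],
    [[2, -12, -3], 0, 5],
    [[5, -13, -6], 0, 5],
  ],
)

```text
time: 8.5
tool_pos: [576.2, -15.8, 261.5]
tcp_rot: [-1.565, 0.001, -1.105]
contact_force: [1.2, -1.0, -0.3]
grip_width: 50.2
```

```bash
python3 g.py 540 -32 230 12
```

```text
t 8.5 pos [576.2 -15.8 261.5] zang 26.72 F [ 1.2 -1.  -0.3] mom [ 0.02 -0.1   0.01] w 50.2 q [-0.16  0.42  1.35  0.    1.37 -0.63]
ydir [ 0.005  0.003 -1.   ] shift cm [-0.18  3.13 -3.98] turn 0.257
```

apply_moves(
  rows=[
    [[1, 0, -3], 0.1, 5],
    [[3, 0, -6], 0.2, 5],
    [[5, 0, -8], 0.25, 5],
    [[5, 0, -8], 0.25, 5],
    [[5, 0, -8], 0.25, 5],
  ],
)

```text
time: 9.12
tool_pos: [527.4, -96.0, 261.1]
tcp_rot: [-1.565, 0.002, -1.354]
contact_force: [0.8, -0.6, -0.3]
grip_width: 50.1
```

```bash
python3 g.py 540 -32 230 12; python3 - <<'E'
from plant import vision
import cv2,pickle
im=vision.capture("side")[150:290,190:370]; cv2.imwrite("pics/s6.png",cv2.resize(im[:,:,::-1],None,fx=4,fy=4))
im=vision.capture("scene"); cv2.imwrite("pics/c6full.png",im[:,:,::-1]); im=im[150:300,190:380];cv2.imwrite("pics/c6.png",cv2.resize(im[:,:,::-1],None,fx=4,fy=4))
pickle.dump(vision.camera_info("wrist"),open("w6.pkl","wb"));im=vision.capture("wrist"); cv2.imwrite("pics/w6.png",im[:,:,::-1])
E
```

```text
t 9.125 pos [527.4 -96.  261.1] zang 12.42 F [ 0.8 -0.6 -0.3] mom [-0.   -0.1  -0.05] w 50.1 q [-0.33  0.34  1.46  0.01  1.33 -0.54]
ydir [ 0.005  0.004 -1.   ] shift cm [-5.97  3.14  2.59] turn 0.007
```

View pics/s6.png

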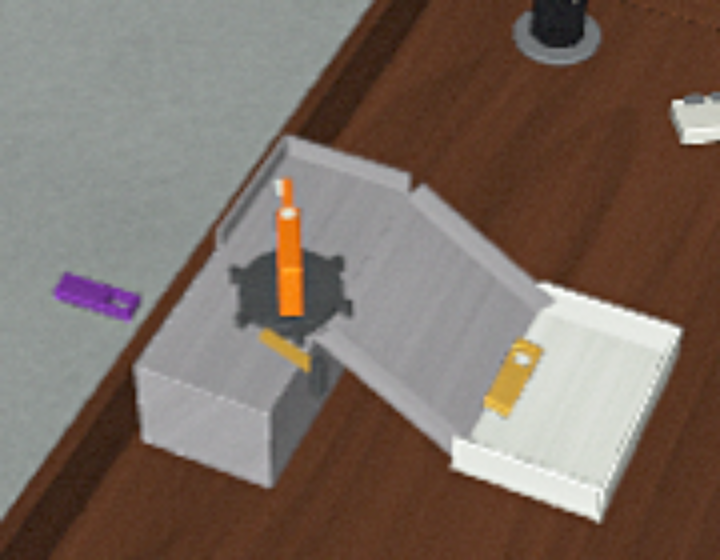

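View pics/c6.png

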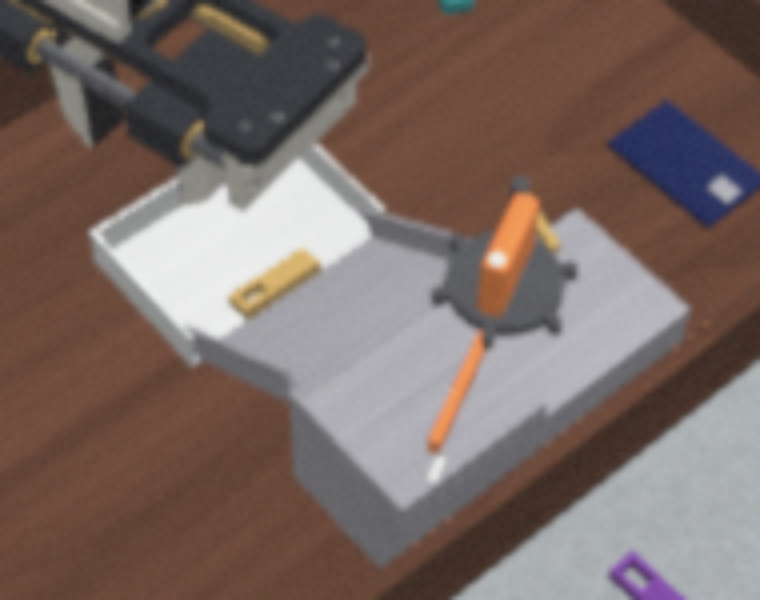

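View pics/w6.png

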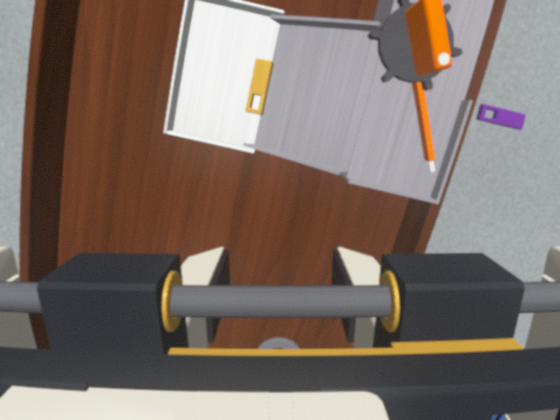

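```bash
python3 - <<'E'
from h import *
import pickle
from plant import vision
ci=pickle.load(open("w6.pkl","rb")); cs=vision.camera_info("scene"); cd=vision.camera_info("side")
im=cv2.imread("pics/w6.png"); h=cv2.cvtColor(im,cv2.COLOR_BGR2HSV)
m=cv2.inRange(h,(15,100,100),(28,255,255)); m[:40]=0;m[140:]=0;m[:,:230]=0;m[:,300:]=0
c=max(cv2.findContours(m,0,2)[0],key=cv2.contourArea); r=cv2.minAreaRect(c); print(r)
B=cv2.boxPoints(r)
for z in (8,15,25):
    Q=np.array([onplane(ci,p,z) for p in B]); print(z,Q.round(0)[:,:2].tolist(),np.linalg.norm(Q-np.roll(Q,1,0),axis=1).round(1))
S=lambda x,y:(190+(x+.5)/4-.5,150+(y+.5)/4-.5)
# corners, scene vs side : hole centre
print("hole",tri(cs,S(254,291),cd,S(523,358)))
print("chute-floor line wrist",[onplane(ci,p,5).round(0) for p in [(283,13),(253,150),(187,0),(168,130)]])
print("end far",tri(cs,S(304,262),cd,S(497,400)))
print("hole sc/wr",tri(cs,S(254,291),ci,(256,101)))
print("far sc/wr",tri(cs,S(304,262),ci,(262,66)))
im=cv2.imread("pics/w6.png")[0:170,150:300]; cv2.imwrite("pics/w6c.png",cv2.resize(im,None,fx=3.5,fy=3.5,interpolation=cv2.INTER_CUBIC))
E
```

```text
((258.76263427734375, 86.00265502929688), (16.841358184814453, 53.56272506713867), 11.888657569885254)
8 [[474.0, -27.0], [475.0, 28.0], [493.0, 29.0], [493.0, -27.0]] [18.3 55.7 17.8 55.8]
15 [[475.0, -27.0], [476.0, 27.0], [493.0, 28.0], [493.0, -27.0]] [18.  54.7 17.5 54.8]
25 [[476.0, -27.0], [477.0, 26.0], [494.0, 26.0], [494.0, -27.0]] [17.5 53.3 17.  53.4]
hole (array([485.07400827, -16.11991247,  27.77605956]), np.float64(0.66992061327157))
chute-floor line wrist [array([493.,  79.,   5.]), array([491., -68.,   5.]), array([392.,  71.,   5.]), array([394., -66.,   5.])]
end far (array([487.09571096,  19.47273606,  25.6007699 ]), np.float64(2.4586179943934803))
hole sc/wr (array([485.18351621, -15.94143223,  27.98011449]), np.float64(1.024311834887985))
far sc/wr (array([484.11327458,  20.1821949 ,  22.55007254]), np.float64(0.2366811544999717))
```

View pics/w6c.png

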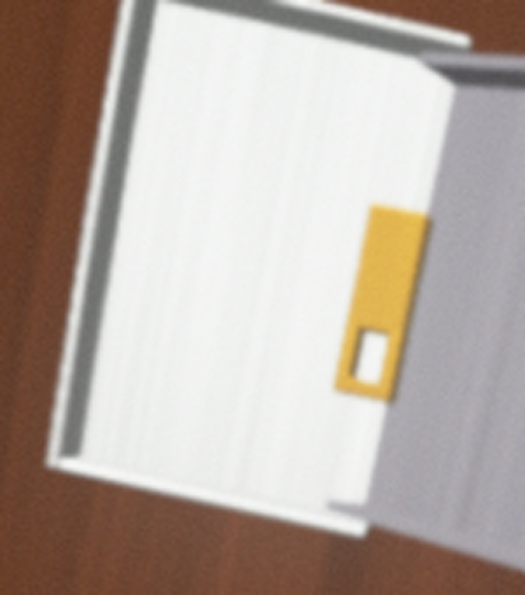

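```bash
python3 - <<'E'
from h import *
import pickle
from plant import vision
ci=pickle.load(open("w6.pkl","rb")); cs=vision.camera_info("scene"); cd=vision.camera_info("side")
S=lambda x,y:(190+(x+.5)/4-.5,150+(y+.5)/4-.5); W=lambda x,y:(150+(x+.5)/3.5-.5,(y+.5)/3.5-.5)
print("floor far-left corner",tri(cs,S(285,142),ci,W(157,3)))
print("floor near-left corner",tri(cs,S(112,246),ci,W(82,457)))
print("rim near-left",tri(cs,S(92,233),ci,W(50,465)))
print("rim side far-right", tri(cs,S(92,233),cd,S(681,330)))
print("chute foot far",tri(cs,S(372,238),ci,W(455,85)))
c=dict(TL=[(300,251),(374,207)],TR=[(320,266),(430,216)],BL=[(232,298),(336,389)],BR=[(247,316),(393,401)])
for k,(a,b) in c.items(): print(k,tri(cs,S(*a),ci,W(*b)))
E
```

```text
floor far-left corner (array([403.85815223,  69.92717883,  17.21413658]), np.float64(1.37907975635936))
floor near-left corner (array([408.37403463, -61.19975786,  31.31867809]), np.float64(3.7131927504942177))
rim near-left (array([399.81179327, -65.98028427,  38.15898432]), np.float64(0.003751618239090968))
rim side far-right (array([401.26779921, -66.89147028,  40.53176746]), np.float64(0.35583707252130514))
chute foot far (array([492.39307955,  64.90792656,  15.68864207]), np.float64(0.8771620509166429))
TL (array([476.41390907,  25.02544426,  21.25091436]), np.float64(2.2214726799426545))
TR (array([493.15860453,  25.90820076,  23.43092766]), np.float64(1.8376184452339193))
BL (array([476.85920714, -26.93714097,  22.1265803 ]), np.float64(1.2556858866152698))
BR (array([493.61423724, -27.70708464,  23.61414773]), np.float64(1.1955392750408078))
```

```bash
python3 - <<'E'
from h import *
from plant import vision
cs=vision.camera_info("scene"); cd=vision.camera_info("side")
S=lambda x,y:(190+(x+.5)/4-.5,150+(y+.5)/4-.5)
S0=lambda x,y:(200+(x+.5)/4.5-.5,170+(y+.5)/4.5-.5); D0=lambda x,y:(210+(x+.5)/4.5-.5,170+(y+.5)/4.5-.5)
print("dot now",tri(cs,S(497,260),cd,S(288,213)),"start",tri(cs,S0(514,202),cd,D0(234,150)))
a=cv2.imread("pics/scene0.png").astype(int);b=cv2.imread("pics/c6full.png").astype(int)
d=np.abs(a-b).sum(2)
for n,(x,y) in dict(navy=(362,190),teal=(302,143),hub=(136,277),purple=(354,299)).items(): print(n,d[y-14:y+15,x-20:x+21].max(),d[y-14:y+15,x-20:x+21].mean())
t=d[100:320,280:400]
im=vision.capture("side"); cv2.imwrite("pics/s7.png",im[:,:,::-1])
E
```

```text
dot now (array([617.19720901,  37.7002599 , 147.90439547]), np.float64(0.6477870844997696)) start (array([617.03143911,  37.87739615, 147.93728401]), np.float64(0.8599930864675768))
navy 27 7.7342304457527336
teal 28 7.510513036164844
hub 28 8.382674516400336
purple 31 10.320437342304457
```

View pics/s7.png

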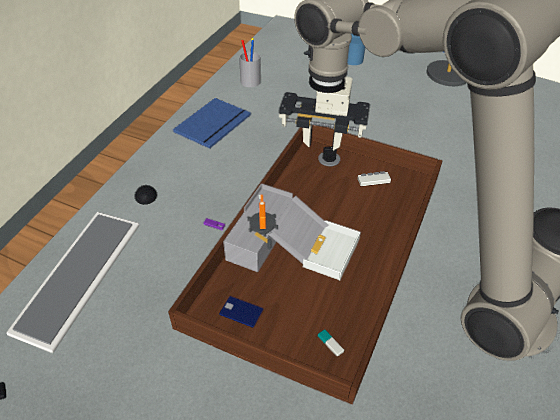

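The knob is down at its start, the brass drive is in the cup, the bystanders are unmoved, and the arm is clear of everything, so I'm handing in.

```bash
python3 -c "
from plant import order
print(order.close_job())"
```

```text
the job is handed in; nothing more can be done
None
```

The job is done and handed in at about 9.3 s of the 40 s allowed; no verdict was reported. I gripped the orange knob and turned it about 57° clockwise, and the paddle swept the brass drive down the chute into the cup. I then pulled the knob up 12 mm, turned it back, lowered it, let go and moved the arm clear.

**Last checks**
- **Knob:** the white dot is within about 0.3 mm of its starting place and height, so the knob is fully down. By the gripper's reading it sits about 1.7° nearer the start mark than where it started.
- **Brass drive:** it lies flat on the cup floor, against the chute's foot. Its measured right edge, x = 493 mm, reads about 1 mm past the cup's nominal inside edge at 492 mm. That is within the 2 mm calibration error, and both the picture and the measured size show it flat.
- **Bystanders:** the picture patches around the navy card, teal stick and grey hub show only noise against the start.
- **Forces:** the readings at the end of each move stayed below 5 N.

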